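Set the wash-time knob inside the temperature ring and start the bath

ROBOT

A 6-joint arm with a two-finger parallel gripper is mounted at the origin on the work surface. World frame = base frame: x ahead of the robot, y to its left, z up, the work surface at z = 0. Lengths are in mm, angles in rad, forces in N, time in s.
With the tool pointing down it reaches from about 300 to 775 mm from the base axis. Payload 14.6 kg.
Tool frame: the origin (TCP) lies midway between the tips of the shut fingers; the grasp point (between the pads) lies 19 mm behind it; z points along the fingers, y is the direction in which the jaws open and shut (so a half turn about z gives the same grasp; the last joint's range is limited). The gripper opens to 94 mm and grips with 3 to 60 N. Pads are 16 mm wide; open, the fingers measure 119 mm over their backs; the gripper's body (75 mm by 177 mm) begins 78 mm behind the grasp point.
Start: joints at [-1.34, 0.3, 1.521, -0, 1.321, -0.067], TCP at [161.373, -525.783, 205.446] pointing down, gripper open.
Joint ranges: [-3.03, 3.03], [-0.79, 2.21], [0.23, 2.52], [-1.04, 4.18], [0, 3.07], [-2.55, 2.55]. Speed limits (rad/s): [2.22, 2.22, 2.57, 3.14, 3.14, 3.14].

INTERFACE

Orientations are given as [roll, pitch, yaw] about the fixed x, y, z axes, in that order (R = Rz(yaw) Ry(pitch) Rx(roll)).
In Python, from cell import manip gives the robot as it stands.
- The arm moves only by the tool play_rows, never from a script. Its argument "commands" is a list of rows, each an object of numbers: "x", "y", "z": the shift along the tool's x, y, z in m; "wx", "wy", "wz": the turn, a rotation vector about the tool's x, y, z in degrees; "grip": the opening, from 0 (shut) to 1 (fully open). In form: [{"x": .., "y": .., "z": .., "wx": .., "wy": .., "wz": .., "grip": ..}, ...]. A call has 1 to 20 rows; each row shifts and turns the commanded pose from where the row before left it, along the tool's axes as they then stand; what a row does not reach is not made up. A row lasts 1/8 s, in which the tool goes at most 62.5 mm and 10.7 degrees, less where a joint would pass 70% of its speed; a pose out of reach is approached as far as the arm can. A call is refused whole if a number of a shift passes 0.0625 or a number of a turn 10.7, either way. A call with a gripper value outside its range is refused whole. The fingers move at their own pace and stop on an object; "squeeze" is the grip in N (left out, the last holds). Time passes only in rows, so rows that do not move let the fingers close. It gives the time, the measured TCP pose, the force and the opening at its end, in the units of the state.
- manip.read_state(): the state, without advancing time (a new reading comes with each control period).
- manip.camera(name): name is "scene" or "top" or "wrist"; returns (picture, depth): 400x640x3 uint8, red, green, blue; 400x640 float32, mm along the optical axis (not along the pixel's ray), 0 where there is no reading.
- manip.camera_info(name): a dict with "intrinsics" (3x3 intrinsics, pixels), "camera_from_world" (4x4, takes a point from world to camera coordinates); the wrist camera has in their place "tool_from_camera" (4x4, takes a point from camera to tool coordinates, whose origin is the TCP and whose axes are the flange's). Camera axes: x right, y up, looking along -z (the intrinsics and any distortion apply to the point x, -y, -z); pixel columns grow to the right and rows downward; lengths in mm; the calibration is good to about 2 mm. A picture is of the moment at which its call begins: read the wrist's pose just before it. camera_info takes no time and is no camera call.
- manip.sign_off(): hands the job in, once; it reports no verdict.
The state is a dict: "clock": time; "joints": joint angles; "qd": joint speeds; "effort": joint torques, N m; "eef_pos": TCP position; "eef_rot": TCP orientation; "wrist_force": force on the tool from outside, world axes, zero at the start; "moment": the same for the moment, N m; "finger_gap": finger opening in mm.
Only numpy, scipy, OpenCV 4.12 (cv2) and the standard library are available. Lean on these libraries where they do the work, as an engineer would, in place of code of your own. Each camera call takes 0.05 s, during which the arm holds its last target.

TASK

Set the wash time on the bench washer: push the small inner knob of the dial gently down to its stop and, keeping it down, turn it clockwise until its white line points at the steel marker, then let it spring up. The outer temperature ring around it must stay where it is set. Then press the round start button fully down and let go, leaving everything else alone.

Things in the scene. Friction and masses are not known exactly. Their poses are not given: they have to be found in the camera images.
- dial_center (a point): centre of the dial on the bench washer's flat white deck (110 mm above the table; machine 220 x 500 mm, fixed): on the dial's vertical axis, at the deck's surface; x is where the inner knob's line points at off, z up. The tank half begins 80 mm to the +y side, its rim 6 mm above the deck; a 1.5 mm bezel, radius 54 mm, surrounds the dial
- ring_nib (a point): outer ring of the dial: grey, flat, bore 40 mm, outside 92 mm, top 16 mm above the deck. The point is on the nib on its rim (8 mm wide, reaching 54 mm from the axis), 50 mm from the axis at the ring's top. It turns very easily (0.02 N m), does not sink and must not be moved: anything rubbing on it drags it
- knob_top (a point): small black inner knob on the same axis: upright bar grip 34 mm long (its x), 14 mm thick (y), 34 mm tall above the ring's top, on a 36 mm foot disc that fills the ring's bore, flush with the ring at rest. The point is the middle of the bar's top (50 mm above the deck at rest); its x is where the white line points. Pushed down it sinks 3 to 13 mm, so keep fingertips over 15 mm above the ring before pushing
- knob (a joint): turn of the inner knob, rad: 0 = off, grows clockwise from above, to 1.8 (0.03 N m). From 0 to 0.3 a catch blocks it unless it is pushed to its stop (within 0.5 mm). Return spring 4.5 N plus 0.2 N per mm; the stop lies 3 to 13 mm down, different each time and unseen: feel for it, there the force rises steeply. Over 12 N on the stop (about 17 N of push in all) harms it
- mark_tip (a point): steel marker blade (4 mm thick, 12 mm tall) standing on the deck outside the ring; the point is the top of its inner end, 59 mm from the dial's axis and 12 mm above the deck; its x points straight away from the dial's axis. It stands 0.8 to 1.4 rad clockwise of off
- start_top (a point): centre of the top of the round black start button (28 mm across, cap top 22 mm above the deck, in a grey collar 44 mm across, 12 mm tall), on the deck 118 to 144 mm from the dial on the side away from the tank; pressed straight down
- start (a joint): start button's travel in m: 0 = up, 0.006 = fully down (5 N); springs back
- spray: white spray bottle, 88 mm across and 220 mm tall, standing beside the washer; origin at the middle of its underside; leave alone
- beaker: glass beaker, 76 mm across, 100 mm tall, standing beside the washer; origin at the middle of its underside; leave alone
- soap: green bottle with black cap, 68 mm across, 170 mm tall, beyond the tank; origin at the middle of its underside; leave alone

How it is judged:
By the outcome, as a careful person would: the job done as asked, in the order asked, and still so for the second after the job is handed in, with the robot touching nothing.
It also fails if it takes over 58 s, if anything falls off the work surface, if the arm or the gripper's body presses on something with over 40 N, if the wrist force passes 120 N, or if a joint passes its speed limit or range.

## Working session

There is one attempt and no reset: what is moved stays moved. The work goes in short steps, Python scripts to look and compute and a tool call to move; the robot and the scene stay as the last step left them, time stands still between calls to the robot, and variables do not carry over. Pictures are saved under pics/ and viewed, and the job is handed in when it is done.

Besides the shell and the picture viewer there is one more tool, called in YAML: its name, and indented under it one key for each argument. play_rows: Moves the arm, as the interface text tells. Its arguments: {"type":"object","properties":{"commands":{"type":"array"},"squeeze":{"type":"number"}},"required":["commands"]}

```bash
ls; mkdir -p pics; python3 - <<'E'
from cell import manip
import cv2,numpy as np
s=manip.read_state(); print({k:np.round(v,3).tolist() for k,v in s.items()})
for n in ["scene","top","wrist"]:
    p,d=manip.camera(n); cv2.imwrite(f"pics/{n}0.png",p[:,:,::-1]); np.save(f"pics/{n}0.npy",d)
    i=manip.camera_info(n); print(n,{k:np.round(v,3).tolist() if not isinstance(v,str) else v for k,v in i.items()})
E
```

```text
pics
{'clock': 0.0, 'joints': [-1.34, 0.3, 1.522, 0.0, 1.321, -0.067], 'qd': [0.0, -0.0, 0.0, 0.001, 0.001, -0.002], 'effort': [-0.001, -53.18, -35.274, 0.071, 0.024, -0.0], 'eef_pos': [161.296, -525.535, 204.894], 'eef_rot': [-3.14, -0.0, 0.298], 'wrist_force': [-0.861, 0.045, 0.393], 'moment': [0.044, 0.04, 0.044], 'finger_gap': 93.949}
scene {'intrinsics': [[378.264, 0.0, 323.168], [0.0, 378.264, 207.618], [0.0, 0.0, 1.0]], 'camera_from_world': [[0.498, 0.867, 0.012, -318.878], [-0.547, 0.304, 0.78, 207.983], [0.673, -0.395, 0.626, -1706.032], [0.0, 0.0, 0.0, 1.0]]}
top {'intrinsics': [[448.545, 0.0, 323.418], [0.0, 448.545, 199.669], [0.0, 0.0, 1.0]], 'camera_from_world': [[0.018, -1.0, -0.014, 21.426], [0.996, 0.017, 0.085, -603.148], [-0.085, -0.015, 0.996, -1244.477], [0.0, 0.0, 0.0, 1.0]]}
wrist {'intrinsics': [[344.112, 0.0, 316.365], [0.0, 344.112, 199.607], [0.0, 0.0, 1.0]], 'tool_from_camera': [[0.0, 0.968, 0.251, 73.148], [1.0, -0.0, -0.0, -0.77], [-0.0, 0.251, -0.968, -178.639], [0.0, 0.0, 0.0, 1.0]]}
```

View pics/scene0.png

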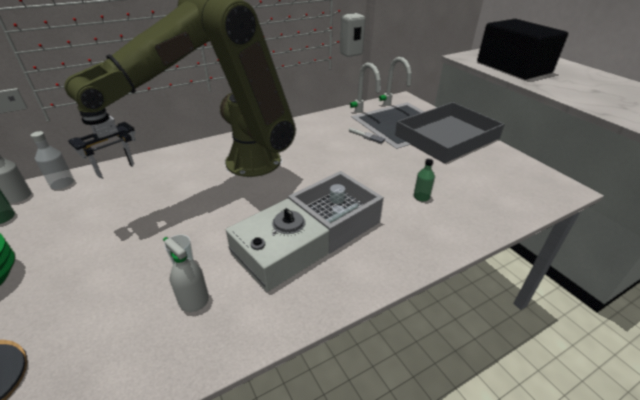

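View pics/top0.png

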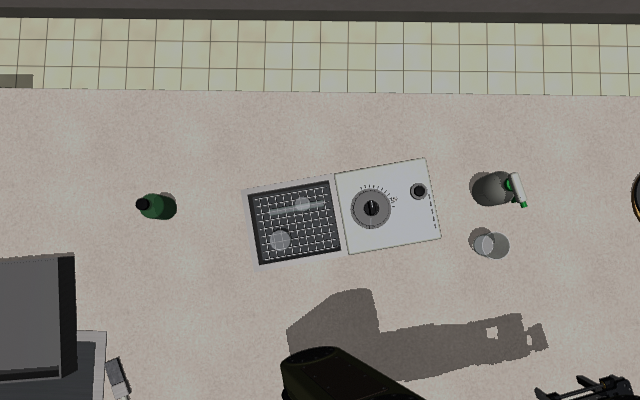

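View pics/wrist0.png

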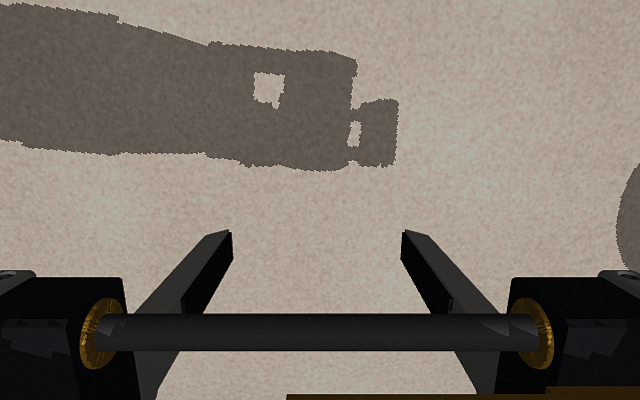

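The top view shows the dial near (371,208), the start button near (418,191), the spray near (492,188) and the beaker near (485,243). Next I'll zoom in.

```bash
cat > h.py <<'E'
import numpy as np, cv2
from cell import manip
def ray(name,uv,s=None):
    i=manip.camera_info(name); K=i["intrinsics"]; 
    dc=np.array([(uv[0]-K[0][2])/K[0][0],-(uv[1]-K[1][2])/K[1][1],-1.0])
    if name=="wrist":
        from scipy.spatial.transform import Rotation as R
        Rt=R.from_euler('xyz',s["eef_rot"]).as_matrix(); T=np.array(i["tool_from_camera"])
        return Rt@T[:3,3]+np.array(s["eef_pos"]), Rt@T[:3,:3]@dc
    M=np.array(i["camera_from_world"]); 
    return -M[:3,:3].T@M[:3,3], M[:3,:3].T@dc
def onz(name,uv,z,s=None):
    o,d=ray(name,uv,s); return o+d*(z-o[2])/d[2]
def project(name,P,s=None):
    i=manip.camera_info(name); K=np.array(i["intrinsics"])
    if name=="wrist":
        from scipy.spatial.transform import Rotation as R
        Rt=R.from_euler('xyz',s["eef_rot"]).as_matrix(); T=np.array(i["tool_from_camera"])
        p=T[:3,:3].T@(Rt.T@(np.array(P)-s["eef_pos"])-T[:3,3])
    else:
        M=np.array(i["camera_from_world"]); p=M[:3,:3]@np.array(P)+M[:3,3]
    return K[0,0]*p[0]/-p[2]+K[0,2], K[1,1]*-p[1]/-p[2]+K[1,2]
E
python3 - <<'E'
from h import *
p=cv2.imread("pics/top0.png")
c=p[145:275,325:455]; cv2.imwrite("pics/topz.png",cv2.resize(c,None,fx=4.6,fy=4.6,interpolation=cv2.INTER_CUBIC))
p=cv2.imread("pics/scene0.png")
c=p[180:290,220:390]; cv2.imwrite("pics/scz.png",cv2.resize(c,None,fx=4.6,fy=4.6,interpolation=cv2.INTER_CUBIC))
print("dial",onz("top",(371,208),126),"start",onz("top",(418,190.5),132))
print("spray", onz("top",(485,190),0),"beaker",onz("top",(482,244),100))
for c in [(335,173),(427,158),(441,237),(350,253)]: print(onz("top",c,110))
E
```

```text
dial [574.50688579 -93.65341732 126.        ] start [ 621.63287491 -214.31690607  132.        ]
spray [ 640.71525222 -432.61984775    0.        ] beaker [ 486.37600118 -388.5119274   100.        ]
[667.12432955   1.21928547 110.        ]
[ 711.24904978 -242.44504188  110.        ]
[ 502.72715027 -278.63476266  110.        ]
[456.7348855  -41.34770879 110.        ]
```

View pics/topz.png

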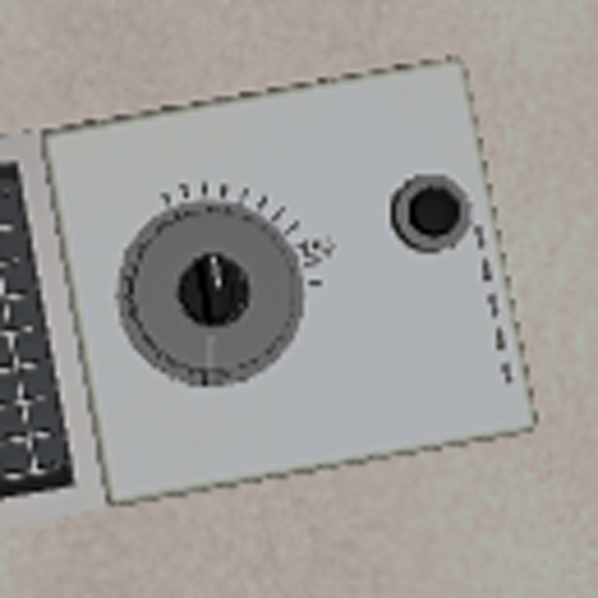

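View pics/scz.png

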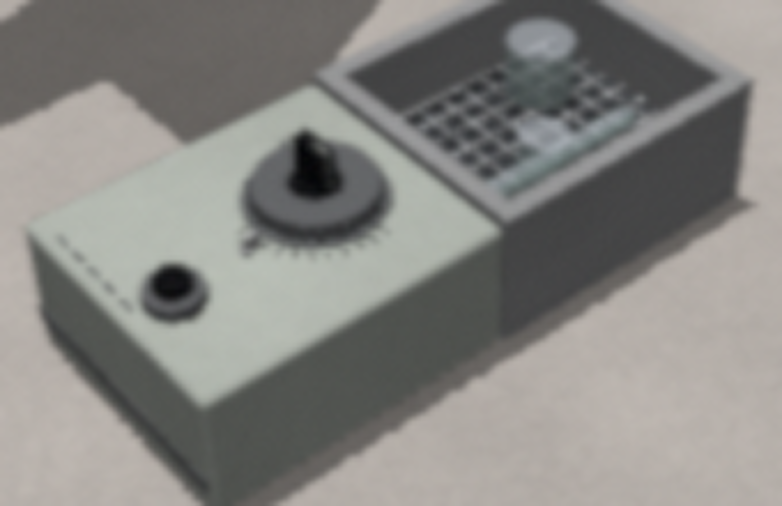

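play_rows:
  commands:
    - {"x":0.02,"y":-0.011,"z":-0.004}
    - {"x":0.04,"y":-0.0225,"z":-0.006}
    - {"x":0.04,"y":-0.0225,"z":-0.006}
    - {"x":0.04,"y":-0.0225,"z":-0.006}
    - {"x":0.04,"y":-0.0225,"z":-0.006}
    - {"x":0.04,"y":-0.0225,"z":-0.006}
    - {"x":0.04,"y":-0.0225,"z":-0.006}
    - {"x":0.04,"y":-0.0225,"z":-0.006}
    - {"x":0.04,"y":-0.0225,"z":-0.004}
    - {"x":0.04,"y":-0.0225,"z":-0.005}
    - {"x":0.04,"y":-0.0225}
    - {"x":0.04,"y":-0.0225}
    - {"x":0.04,"y":-0.0225}
    - {"x":0.021,"y":-0.011}
    - {}
    - {}

```text
$.commands[0]: bad value
```

play_rows:
  commands:
    - {"wz":-5}
    - {"wz":-10}
    - {"wz":-10}
    - {"wz":-10}
    - {"wz":-10}
    - {"wz":-10}
    - {"wz":-10}
    - {"wz":-10}
    - {"wz":-10}
    - {"wz":-10}
    - {"wz":-10}
    - {"wz":-10}
    - {"wz":-10}
    - {"wz":-10}
    - {"wz":-10}
    - {"wz":-10}
    - {"wz":-8}
    - {}
    - {}

```text
$.commands[0]: bad value
```

```bash
python3 - <<'E'
from h import *
s=manip.read_state(); print({k:np.round(v,3).tolist() for k,v in s.items()})
p,d=manip.camera("wrist"); cv2.imwrite("pics/w1.png",p[:,:,::-1]); np.save("pics/w1.npy",d)
E
```

```text
{'clock': 0.15, 'joints': [-1.34, 0.3, 1.521, -0.0, 1.321, -0.067], 'qd': [0.001, -0.003, -0.002, -0.001, -0.001, 0.001], 'effort': [0.0, -53.196, -35.282, 0.071, 0.024, -0.0], 'eef_pos': [161.324, -525.607, 205.044], 'eef_rot': [-3.141, -0.0, 0.298], 'wrist_force': [0.346, 0.385, 1.285], 'moment': [-0.0, 0.04, 0.042], 'finger_gap': 93.87}
```

View pics/w1.png

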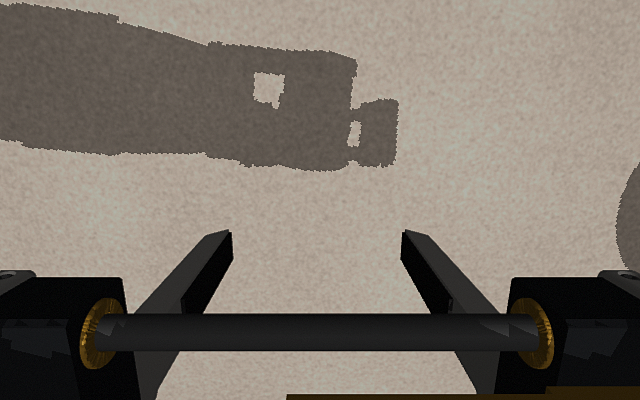

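Both calls were refused, so nothing moved. Each row probably needs all its keys, so I'll write them in full.

play_rows:
  commands:
    - {"x":0.02,"y":-0.011,"z":-0.004,"wx":0,"wy":0,"wz":0,"grip":1}
    - {"x":0.04,"y":-0.0225,"z":-0.006,"wx":0,"wy":0,"wz":0,"grip":1}
    - {"x":0.04,"y":-0.0225,"z":-0.006,"wx":0,"wy":0,"wz":0,"grip":1}
    - {"x":0.04,"y":-0.0225,"z":-0.006,"wx":0,"wy":0,"wz":0,"grip":1}
    - {"x":0.04,"y":-0.0225,"z":-0.006,"wx":0,"wy":0,"wz":0,"grip":1}
    - {"x":0.04,"y":-0.0225,"z":-0.006,"wx":0,"wy":0,"wz":0,"grip":1}
    - {"x":0.04,"y":-0.0225,"z":-0.006,"wx":0,"wy":0,"wz":0,"grip":1}
    - {"x":0.04,"y":-0.0225,"z":-0.006,"wx":0,"wy":0,"wz":0,"grip":1}
    - {"x":0.04,"y":-0.0225,"z":-0.005,"wx":0,"wy":0,"wz":0,"grip":1}
    - {"x":0.04,"y":-0.0225,"z":-0.004,"wx":0,"wy":0,"wz":0,"grip":1}
    - {"x":0.04,"y":-0.0225,"z":0,"wx":0,"wy":0,"wz":0,"grip":1}
    - {"x":0.04,"y":-0.0225,"z":0,"wx":0,"wy":0,"wz":0,"grip":1}
    - {"x":0.04,"y":-0.0225,"z":0,"wx":0,"wy":0,"wz":0,"grip":1}
    - {"x":0.021,"y":-0.011,"z":0,"wx":0,"wy":0,"wz":0,"grip":1}
    - {"x":0,"y":0,"z":0,"wx":0,"wy":0,"wz":0,"grip":1}

```text
clock: 2.08
eef_pos: [574.0, -91.7, 260.2]
eef_rot: [-3.141, 0.0, 0.3]
wrist_force: [0.5, 0.2, -1.3]
finger_gap: 93.8
```

play_rows:
  commands:
    - {"x":0,"y":0,"z":0,"wx":0,"wy":0,"wz":-5,"grip":1}
    - {"x":0,"y":0,"z":0,"wx":0,"wy":0,"wz":-10,"grip":1}
    - {"x":0,"y":0,"z":0,"wx":0,"wy":0,"wz":-10,"grip":1}
    - {"x":0,"y":0,"z":0,"wx":0,"wy":0,"wz":-10,"grip":1}
    - {"x":0,"y":0,"z":0,"wx":0,"wy":0,"wz":-10,"grip":1}
    - {"x":0,"y":0,"z":0,"wx":0,"wy":0,"wz":-10,"grip":1}
    - {"x":0,"y":0,"z":0,"wx":0,"wy":0,"wz":-10,"grip":1}
    - {"x":0,"y":0,"z":0,"wx":0,"wy":0,"wz":-10,"grip":1}
    - {"x":0,"y":0,"z":0,"wx":0,"wy":0,"wz":-10,"grip":1}
    - {"x":0,"y":0,"z":0,"wx":0,"wy":0,"wz":-10,"grip":1}
    - {"x":0,"y":0,"z":0,"wx":0,"wy":0,"wz":-10,"grip":1}
    - {"x":0,"y":0,"z":0,"wx":0,"wy":0,"wz":-10,"grip":1}
    - {"x":0,"y":0,"z":0,"wx":0,"wy":0,"wz":-10,"grip":1}
    - {"x":0,"y":0,"z":0,"wx":0,"wy":0,"wz":-10,"grip":1}
    - {"x":0,"y":0,"z":0,"wx":0,"wy":0,"wz":-10,"grip":1}
    - {"x":0,"y":0,"z":0,"wx":0,"wy":0,"wz":-10,"grip":1}
    - {"x":0,"y":0,"z":0,"wx":0,"wy":0,"wz":-8,"grip":1}
    - {"x":0,"y":0,"z":0,"wx":0,"wy":0,"wz":0,"grip":1}

```text
clock: 4.32
eef_pos: [573.1, -94.0, 260.8]
eef_rot: [-3.141, 0.0, 3.141]
wrist_force: [-0.5, 0.7, -0.0]
finger_gap: 94.0
```

```bash
python3 - <<'E'
from h import *
import pickle
s=manip.read_state(); print({k:np.round(v,3).tolist() for k,v in s.items()})
p,d=manip.camera("wrist"); cv2.imwrite("pics/w2.png",p[:,:,::-1]); np.save("pics/w2.npy",d); pickle.dump(s,open("pics/w2.pkl","wb"))
E
```

```text
{'clock': 4.325, 'joints': [-0.226, 0.335, 1.347, -0.0, 1.459, -1.796], 'qd': [0.003, 0.005, -0.006, 0.001, -0.0, 0.081], 'effort': [0.018, -56.43, -36.613, -0.038, 0.064, -1.597], 'eef_pos': [573.139, -93.983, 260.785], 'eef_rot': [-3.141, 0.0, 3.141], 'wrist_force': [-0.502, 0.747, -0.001], 'moment': [0.035, -0.174, -0.005], 'finger_gap': 93.969}
```

View pics/w2.png

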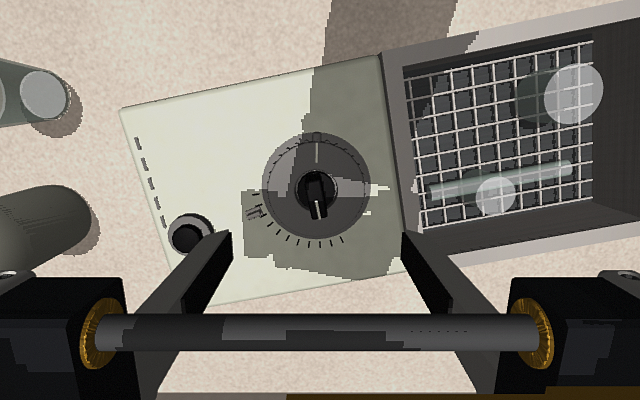

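```bash
python3 - <<'E'
from h import *
p=cv2.imread("pics/w2.png")
c=p[120:260,215:395]; c=cv2.convertScaleAbs(c,alpha=1.3,beta=20); cv2.imwrite("pics/w2z.png",cv2.resize(c,None,fx=4.4,fy=4.2,interpolation=cv2.INTER_NEAREST))
c=p[205:265,160:225]
cv2.imwrite("pics/w2b.png",cv2.resize(c,None,fx=8,fy=8,interpolation=cv2.INTER_NEAREST))
E
```

```text
(no output)
```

View pics/w2z.png

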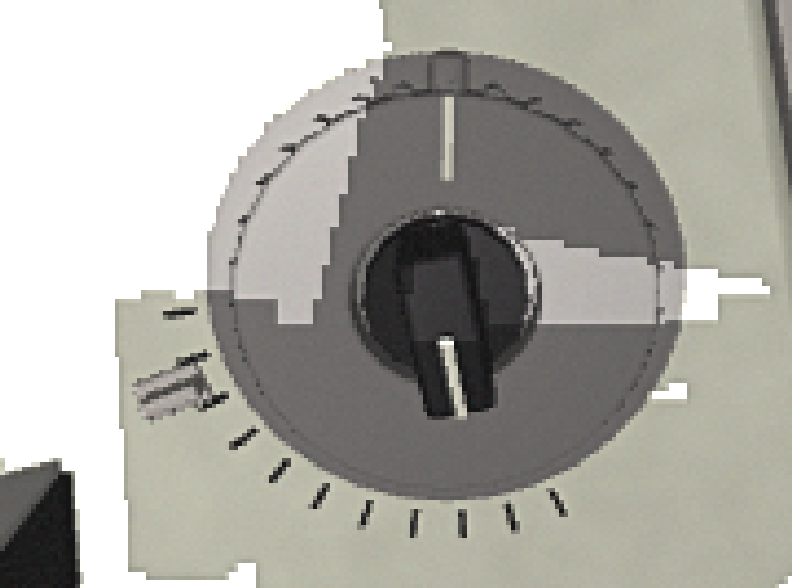

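View pics/w2b.png

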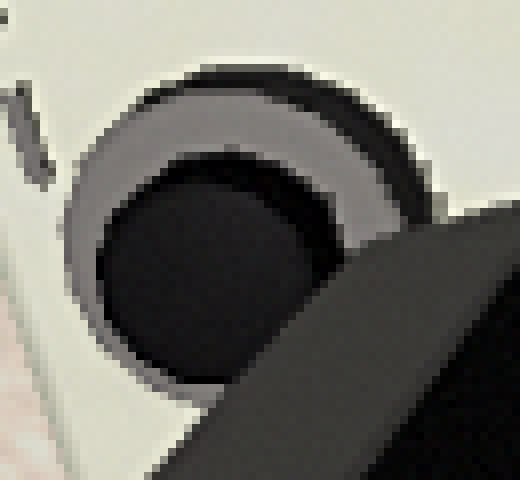

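```bash
python3 - <<'E'
from h import *
import pickle
s=pickle.load(open("pics/w2.pkl","rb"))
p=cv2.imread("pics/w2.png"); d=np.load("pics/w2.npy")
c=p[190:230,235:280]; c=cv2.convertScaleAbs(c,alpha=1.2,beta=10)
cv2.imwrite("pics/w2m.png",cv2.resize(c,None,fx=14,fy=14,interpolation=cv2.INTER_NEAREST))
# height map from depth
def P(u,v):
    o,r=ray("wrist",(u,v),s); return o+r*d[v,u]
np.set_printoptions(linewidth=200)
for v in range(200,222): print(v,[int(round(P(u,v)[2]-110)) for u in range(240,268)])
E
```

```text
200 [0, 0, 0, -1, -1, -1, -2, -1, 0, 1, 0, -1, -2, 0, 0, 0, -2, -1, -1, 1, 0, -1, -1, 0, 1, 2, 0, 2]
201 [-1, -2, 0, 0, 1, 0, -1, 0, 0, 0, 0, 0, 0, -1, -1, -1, 1, 0, 0, 0, -3, 0, 0, -1, 1, 1, 2, 2]
202 [-2, 0, -1, -1, 0, -3, -1, 0, 0, -1, 1, 0, 1, 0, -2, 0, 0, -1, -1, 0, 0, -1, 0, -1, 1, 1, 1, 0]
203 [0, -2, 0, -1, -1, -1, -1, 0, 1, -1, -1, 329, -1, -1, 0, -2, -1, 1, -1, -2, 0, 1, 0, -2, -1, 2, 0, 0]
204 [-1, 0, -1, -1, 0, 1, -1, -1, 0, -1, 0, 0, -1, -1, -1, -2, -1, -1, 0, 1, 0, 1, 0, -1, 0, 1, 0, 1]
205 [-1, 0, -1, -1, -2, -2, -1, -1, -1, -2, 1, -2, -2, -1, -1, 0, 1, 0, 0, 1, 0, -1, 0, 0, -2, -1, 1, 2]
206 [-1, 0, 0, -1, 0, -1, -1, -1, -1, 0, 0, -1, 0, -1, 0, 0, 1, 2, 2, 3, -1, -2, 0, -1, 0, 0, 1, 0]
207 [1, -1, -1, 0, -1, 0, -1, -1, -1, -1, 0, -1, -1, 0, -1, 3, 3, 4, 2, 2, 0, -1, -1, 0, -1, -1, 1, 1]
208 [-1, 1, -1, 0, -1, 0, -2, 0, 0, 0, 1, -1, 1, 1, 2, 3, 3, 4, 2, 2, 1, 0, -1, 0, 0, -2, 0, 0]
209 [-1, 0, 0, -1, 0, 0, -1, -1, -1, 1, 1, 2, 3, 3, 1, 2, 2, 1, 2, 3, 3, 0, -1, -1, 0, -1, -1, 2]
210 [0, 0, -1, 0, -2, 0, 0, 2, 2, 2, 3, 2, 329, 3, 2, 2, 3, 6, 7, 7, 5, 2, -1, 1, 0, -1, 0, 
[... 434 characters left out ...]
0, 10, 11, 11, 10, 11, 12, 11, 11, 11, 11, 10, 13, 3, 2, 2, 0, -1, 0, 0, -1, 0]
216 [-1, 1, -1, -1, -1, 0, 12, 13, 12, 11, 11, 13, 11, 13, 11, 11, 2, 3, 2, -1, 0, 1, 1, 0, -1, -1, 0, 0]
217 [-1, -1, -1, -1, 1, -1, 0, 12, 11, 11, 12, 11, 11, 10, 2, 2, 2, -2, 0, 0, -1, 0, 0, 0, 0, 0, 0, -1]
218 [-1, 0, 0, 0, -1, -2, 0, 11, 11, 10, 11, 4, 3, 2, -1, 1, -1, 0, 0, -1, 0, -1, 0, -1, 0, 0, 0, 1]
219 [-1, 0, -1, 0, -1, -1, 1, 0, 12, 3, 2, 1, -1, 0, 0, -1, -1, -1, -2, 1, -1, 0, -2, 0, 0, -2, 0, -2]
220 [-2, -2, 0, -1, -1, -1, 0, -1, -1, 1, 0, 0, -1, -1, -1, 1, 1, 1, 0, -2, 0, 0, -1, -1, 0, 0, -1, -1]
221 [0, 1, -1, -1, -1, -1, 0, -1, 0, 0, -1, -1, 0, 0, -1, -1, 0, -1, -1, 0, 1, -1, -1, -1, 0, 0, 0, 0]
```

View pics/w2m.png

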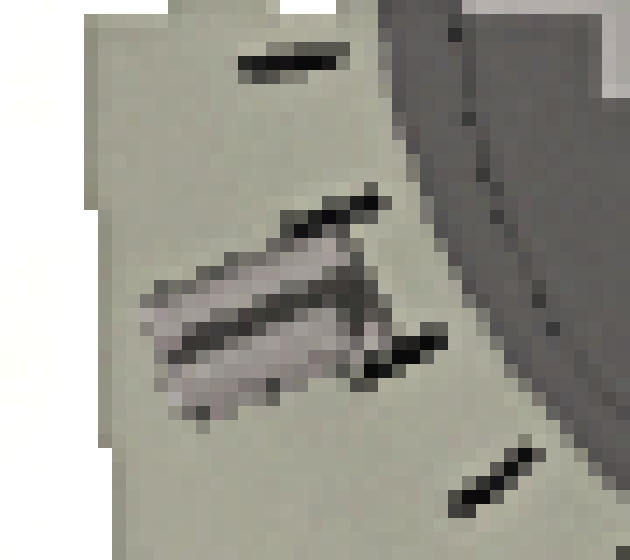

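```bash
cat > meas.py <<'E'
from h import *
import pickle,sys
def cloud(s,d):
    o,_=ray("wrist",(0,0),s)
    i=manip.camera_info("wrist");K=np.array(i["intrinsics"])
    v,u=np.mgrid[:400,:640]
    _,a=ray("wrist",(K[0,2],K[1,2]),s);_,b=ray("wrist",(K[0,2]+K[0,0],K[1,2]),s);_,c=ray("wrist",(K[0,2],K[1,2]+K[1,1]),s)
    D=a+(b-a)*((u-K[0,2])/K[0,0])[...,None]+(c-a)*((v-K[1,2])/K[1,1])[...,None]
    return o+D*d[...,None]
def rect(m,P):
    q=P[m][:,:2].astype(np.float32); return cv2.minAreaRect(q),q
def line(q):
    c=q.mean(0); w,V=np.linalg.eigh(np.cov((q-c).T)); return c,V[:,1],np.sqrt(w)
E
python3 - <<'E'
from meas import *
s=pickle.load(open("pics/w2.pkl","rb"))
p=cv2.imread("pics/w2.png").astype(int); d=np.load("pics/w2.npy")
P=cloud(s,d); h=P[...,2]-110
U=np.mgrid[:400,:640][1];V=np.mgrid[:400,:640][0]
deck=(U>260)&(U<300)&(V>250)&(V<280); 
dk=(U>150)&(U<300)&(V>100)&(V<125);print("deck",np.median(h[dk]))
def circ(q):
    A=np.c_[2*q,np.ones(len(q))];x=np.linalg.lstsq(A,(q**2).sum(1),rcond=None)[0];return x[:2],np.sqrt(x[2]+x[0]**2+x[1]**2)
win=(U>255)&(U<380)&(V>125)&(V<250)
ring=(win&(abs(h-16)<2)).astype(np.uint8)
cs,_=cv2.findContours(ring,cv2.RETR_CCOMP,cv2.CHAIN_APPROX_NONE)
for c in sorted(cs,key=len)[-3:]:
    c=c[:,0]; q=P[c[:,1],c[:,0],:2]; ct,r=circ(q)
    e=abs(np.linalg.norm(q-ct,axis=1)-r); 
    for _ in range(3):
        k=e<2; ct,r=circ(q[k]); e=abs(np.linalg.norm(q-ct,axis=1)-r)
    print("circ",len(c),ct,r,k.mean())
C=None
top=win&(h>46)&(h<53)
q=P[top][:,:2]; print("bar z",np.median(h[top]),top.sum(),cv2.minAreaRect(q.astype(np.float32)),line(q))
w=top&(p.min(2)>110); q=P[w][:,:2];print("white",w.sum(),line(q), q.mean(0))
m=(U>238)&(U<268)&(V>200)&(V<222)&(h>10)&(h<15); q=P[m][:,:2]; print("blade",m.sum(),line(q),cv2.minAreaRect(q.astype(np.float32)),np.median(h[m]))
b=(U>160)&(U<215)&(V>210)&(V<260)&(h>19)&(h<25)&(p.max(2)<60); q=P[b][:,:2];print("btn",b.sum(),np.median(h[b]),cv2.minEnclosingCircle(q.astype(np.float32)))
E
```

```text
deck -0.6331503666662002
circ 83 [572.91464131 -94.66779881] 16.133220019846174 0.7228915662650602
circ 143 [573.5881924  -93.56145668] 20.67656619550316 0.8181818181818182
circ 318 [573.41002886 -93.52702214] 45.13456604404638 0.9937106918238994
bar z 49.376019408246634 643 ((573.5104370117188, -93.65408325195312), (33.83070755004883, 14.021661758422852), 10.955526351928711) (array([572.84416624, -93.6415573 ]), array([-0.98149399, -0.19149297]), array([3.99074794, 9.73494295]))
white 37 (array([581.31215936, -92.10961315]), array([-0.97998009, -0.19909552]), array([0.50392161, 4.87422073])) [581.31215936 -92.10961315]
blade 54 (array([ 598.51965157, -154.19631006]), array([-0.37872677,  0.92550853]), array([1.12312769, 4.08285857])) ((598.64892578125, -154.28228759765625), (3.7411391735076904, 13.801410675048828), 23.41329574584961) 11.371991585327294
btn 550 21.306058515995858 ((620.6360473632812, -218.19200134277344), 13.771286010742188)
```

Measured: dial axis (573.5, -93.6), bar heading +11.0°, marker bearing about -67.6°, so the turn is about 78.6°. The button is at (620.6, -218.2). I'll align with the bar and come down.

play_rows:
  commands:
    - {"x":0,"y":0,"z":0.01,"wx":0,"wy":0,"wz":-5.5,"grip":1}
    - {"x":0,"y":0,"z":0.02,"wx":0,"wy":0,"wz":-5.5,"grip":1}
    - {"x":0,"y":0,"z":0.02,"wx":0,"wy":0,"wz":0,"grip":1}
    - {"x":0,"y":0,"z":0.02,"wx":0,"wy":0,"wz":0,"grip":0.8}
    - {"x":0,"y":0,"z":0.02,"wx":0,"wy":0,"wz":0,"grip":0.6}
    - {"x":0,"y":0,"z":0.013,"wx":0,"wy":0,"wz":0,"grip":0.45}
    - {"x":0,"y":0,"z":0,"wx":0,"wy":0,"wz":0,"grip":0.4}
    - {"x":0,"y":0,"z":0,"wx":0,"wy":0,"wz":0,"grip":0.4}
  squeeze: 30

```text
clock: 5.38
eef_pos: [574.0, -93.9, 158.3]
eef_rot: [-3.141, 0.001, -2.949]
wrist_force: [-0.9, -0.1, 0.4]
finger_gap: 47.4
```

```bash
python3 - <<'E'
from h import *
import pickle
for k in range(1):
  s=manip.read_state(); print({k:np.round(s[k],4).tolist() for k in ("clock","joints","eef_pos","eef_rot","wrist_force","moment","finger_gap")})
p,d=manip.camera("wrist"); cv2.imwrite("pics/w3.png",p[:,:,::-1]); np.save("pics/w3.npy",d); pickle.dump(s,open("pics/w3.pkl","wb"))
s=manip.read_state();print(s["eef_pos"],s["eef_rot"])
E
```

```text
{'clock': 5.375, 'joints': [-0.225, 0.4099, 1.4851, -0.0, 1.2455, -1.9882], 'eef_pos': [574.0283, -93.8624, 158.2712], 'eef_rot': [-3.1411, 0.001, -2.9492], 'wrist_force': [-0.9188, -0.1417, 0.4447], 'moment': [0.0068, -0.1861, 0.0481], 'finger_gap': 47.4495}
[574.08454371 -93.87171163 158.33521835] [-3.14103508e+00  1.18064674e-03 -2.94903022e+00]
```

View pics/w3.png

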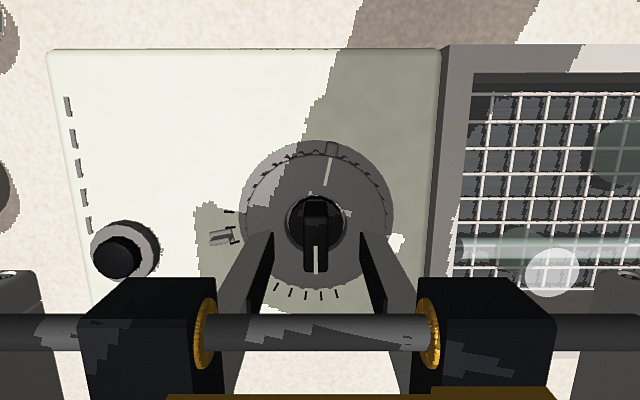

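The bar is centred between the fingers at column 316, with its line pointing straight down in the picture. The marker is at about (222,237) and the button at about (116,257). I'll refine the numbers from this closer view.

```bash
python3 - <<'E'
from meas import *
s=pickle.load(open("pics/w3.pkl","rb"))
p=cv2.imread("pics/w3.png").astype(int); d=np.load("pics/w3.npy")
P=cloud(s,d); h=P[...,2]-110
V,U=np.mgrid[:400,:640]
dk=(U>150)&(U<300)&(V>80)&(V<110);print("deck",np.median(h[dk]))
win=(U>285)&(U<350)&(V>180)&(V<290)
top=win&(h>46)&(h<53)
q=P[top][:,:2]; print("bar z",np.median(h[top]),top.sum(),cv2.minAreaRect(q.astype(np.float32)),line(q))
w=top&(p.min(2)>110); q=P[w][:,:2];print("white",w.sum(),line(q))
m=(U>200)&(U<245)&(V>220)&(V<250)&(h>10)&(h<15); q=P[m][:,:2]; print("blade",m.sum(),line(q),cv2.minAreaRect(q.astype(np.float32)))
b=(U>80)&(U<165)&(V>210)&(V<290)&(h>19)&(h<25)&(p.max(2)<60); q=P[b][:,:2];print("btn",b.sum(),np.median(h[b]),cv2.minEnclosingCircle(q.astype(np.float32)))
ring=((U>225)&(U<400)&(V>130)&(V<300)&(abs(h-16)<1.5)).astype(np.uint8)
q=P[ring>0][:,:2]
for c in [(573.5,-93.6)]:
    r=np.linalg.norm(q-np.array(c),axis=1); print(r.min(),r.max(),len(q))
cs,_=cv2.findContours(ring,cv2.RETR_CCOMP,cv2.CHAIN_APPROX_NONE)
from scipy.optimize import least_squares
for c in sorted(cs,key=len)[-3:]:
    c=c[:,0]; q=P[c[:,1],c[:,0],:2]
    for R0 in (20,46):
        rr=np.linalg.norm(q-[573.5,-93.6],axis=1); k=abs(rr-R0)<2.5
        if k.sum()<30: continue
        f=least_squares(lambda x:np.linalg.norm(q[k]-x[:2],axis=1)-x[2],[573.5,-93.6,R0],loss="soft_l1",f_scale=.3);print(R0,f.x,k.sum())
E
```

```text
deck -0.6474561947242989
bar z 49.32841245486944 1442 ((573.212890625, -93.76920318603516), (34.253021240234375, 13.811153411865234), 10.38460636138916) (array([572.22758252, -93.99421581]), array([-0.98225603, -0.18754489]), array([3.96394207, 9.75654052]))
white 98 (array([582.15106821, -92.0406278 ]), array([-0.97847268, -0.2063764 ]), array([0.57167461, 5.05961971]))
blade 118 (array([ 598.15093585, -154.0179652 ]), array([-0.46861712,  0.88340138]), array([1.24949585, 5.00346263])) ((595.2821044921875, -149.05596923828125), (5.126969337463379, 26.968421936035156), 30.92994499206543)
btn 1271 21.324530903160394 ((620.0542602539062, -218.2312774658203), 14.129046440124512)
8.636797540732214 47.707691268977165 10050
20 [573.39283943 -93.71155788  20.62758525] 189
46 [573.29480841 -93.63621079  44.90894942] 365
```

play_rows:
  commands:
    - {"x":0.0005,"y":0.0003,"z":0.005,"wx":0,"wy":0,"wz":0,"grip":0.4}
    - {"x":0,"y":0,"z":0.005,"wx":0,"wy":0,"wz":0,"grip":0.4}
    - {"x":0,"y":0,"z":0.005,"wx":0,"wy":0,"wz":0,"grip":0.35}
    - {"x":0,"y":0,"z":0,"wx":0,"wy":0,"wz":0,"grip":0.25}
    - {"x":0,"y":0,"z":0,"wx":0,"wy":0,"wz":0,"grip":0.2}
    - {"x":0,"y":0,"z":0,"wx":0,"wy":0,"wz":0,"grip":0.17}
    - {"x":0,"y":0,"z":0,"wx":0,"wy":0,"wz":0,"grip":0.13}
    - {"x":0,"y":0,"z":0,"wx":0,"wy":0,"wz":0,"grip":0.1}
    - {"x":0,"y":0,"z":0,"wx":0,"wy":0,"wz":0,"grip":0.05}
    - {"x":0,"y":0,"z":0,"wx":0,"wy":0,"wz":0,"grip":0}
  squeeze: 30

```text
clock: 6.68
eef_pos: [573.4, -93.8, 142.7]
eef_rot: [-3.141, 0.0, -2.949]
wrist_force: [1.3, -4.1, 1.4]
finger_gap: 13.6
```

```bash
python3 - <<'E'
from h import *
s=manip.read_state(); print({k:np.round(s[k],4).tolist() for k in ("clock","joints","eef_pos","eef_rot","wrist_force","moment","finger_gap")})
E
```

```text
{'clock': 6.675, 'joints': [-0.2251, 0.4241, 1.5031, -0.0003, 1.2137, -1.9887], 'eef_pos': [573.3694, -93.8047, 142.6885], 'eef_rot': [-3.141, 0.0005, -2.9486], 'wrist_force': [1.3265, -4.1131, 1.3868], 'moment': [-0.8816, -0.264, 0.0526], 'finger_gap': 13.619}
```

Gripped at 13.6 mm. There is a small side force, so I'll ease it and start pushing down.

play_rows:
  commands:
    - {"x":0,"y":-0.0003,"z":0.001,"wx":0,"wy":0,"wz":0,"grip":0}
    - {"x":0,"y":0,"z":0.001,"wx":0,"wy":0,"wz":0,"grip":0}
    - {"x":0,"y":0,"z":0,"wx":0,"wy":0,"wz":0,"grip":0}
    - {"x":0,"y":0,"z":0,"wx":0,"wy":0,"wz":0,"grip":0}
  squeeze: 40

```text
clock: 7.18
eef_pos: [573.3, -93.9, 140.5]
eef_rot: [-3.141, 0.0, -2.948]
wrist_force: [0.6, -3.1, 4.3]
finger_gap: 13.5
```

play_rows:
  commands:
    - {"x":0,"y":-0.0003,"z":0.0005,"wx":0,"wy":0,"wz":0,"grip":0}
    - {"x":0,"y":0,"z":0.0005,"wx":0,"wy":0,"wz":0,"grip":0}
    - {"x":0,"y":0,"z":0,"wx":0,"wy":0,"wz":0,"grip":0}

```text
clock: 7.55
eef_pos: [573.4, -94.1, 139.4]
eef_rot: [3.141, 0.0, -2.948]
wrist_force: [0.2, -1.6, 4.6]
finger_gap: 13.7
```

play_rows:
  commands:
    - {"x":0,"y":0,"z":0.0005,"wx":0,"wy":0,"wz":0,"grip":0}
    - {"x":0,"y":0,"z":0,"wx":0,"wy":0,"wz":0,"grip":0}

```text
clock: 7.8
eef_pos: [573.3, -94.1, 138.9]
eef_rot: [3.141, -0.0, -2.948]
wrist_force: [0.3, -1.6, 3.7]
finger_gap: 13.9
```

play_rows:
  commands:
    - {"x":0,"y":0,"z":0.0005,"wx":0,"wy":0,"wz":0,"grip":0}
    - {"x":0,"y":0,"z":0,"wx":0,"wy":0,"wz":0,"grip":0}

```text
clock: 8.05
eef_pos: [573.3, -94.1, 138.4]
eef_rot: [3.142, -0.0, -2.949]
wrist_force: [0.8, -1.2, 4.4]
finger_gap: 14.0
```

play_rows:
  commands:
    - {"x":0,"y":0,"z":0.0005,"wx":0,"wy":0,"wz":0,"grip":0}
    - {"x":0,"y":0,"z":0,"wx":0,"wy":0,"wz":0,"grip":0}

```text
clock: 8.3
eef_pos: [573.4, -94.1, 138.1]
eef_rot: [-3.142, 0.0, -2.949]
wrist_force: [1.7, -1.4, 6.5]
finger_gap: 13.2
```

play_rows:
  commands:
    - {"x":0,"y":0,"z":0.0005,"wx":0,"wy":0,"wz":0,"grip":0}
    - {"x":0,"y":0,"z":0,"wx":0,"wy":0,"wz":0,"grip":0}

```text
clock: 8.55
eef_pos: [573.5, -94.2, 138.0]
eef_rot: [-3.141, 0.001, -2.949]
wrist_force: [-0.5, -1.4, 8.1]
finger_gap: 13.7
```

```bash
python3 - <<'E'
from h import *
import pickle
s=manip.read_state(); print({k:np.round(s[k],4).tolist() for k in ("clock","joints","eef_pos","eef_rot","wrist_force","moment","finger_gap")})
p,d=manip.camera("wrist"); cv2.imwrite("pics/w4.png",p[:,:,::-1]); np.save("pics/w4.npy",d); pickle.dump(s,open("pics/w4.pkl","wb"))
from meas import *
P=cloud(s,d);h=P[...,2]-110
V,U=np.mgrid[:400,:640]
print(np.median(h[(U>150)&(U<280)&(V>60)&(V<90)]))
t=(abs(U-316)<40)&(V>150)&(h>30)&(h<53)&(np.linalg.norm(P[...,:2]-[573.4,-93.6],axis=2)<15)
print(np.histogram(h[t],bins=np.arange(30,54)))
E
```

```text
{'clock': 8.55, 'joints': [-0.2258, 0.4294, 1.5073, 0.0001, 1.2042, -1.9896], 'eef_pos': [573.5088, -94.1529, 137.9683], 'eef_rot': [-3.1414, 0.0007, -2.9486], 'wrist_force': [-0.4771, -1.4055, 8.1209], 'moment': [-0.1359, -0.0581, 0.0007], 'finger_gap': 13.6807}
-0.5989521372572142
(array([ 12,  10,  14,  12,  13,  10,  12,   8,  14,  15,  12,  13,  40,
       179, 701, 521,  78,  31,  18,  14,  18,  12,  17]), array([30, 31, 32, 33, 34, 35, 36, 37, 38, 39, 40, 41, 42, 43, 44, 45, 46,
       47, 48, 49, 50, 51, 52, 53]))
```

View pics/w4.png

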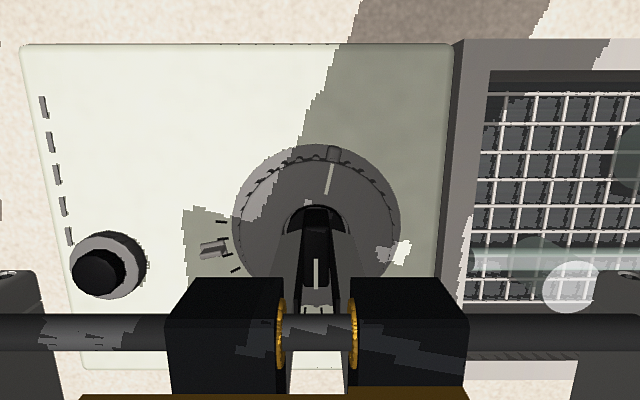

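The force is rising (8 N) and z has stopped at 138.0 with the knob 4.5 mm down, so this is the stop. I'll add a little push, then turn clockwise (+wz) in stages.

play_rows:
  commands:
    - {"x":0,"y":0,"z":0.0005,"wx":0,"wy":0,"wz":0,"grip":0}
    - {"x":0,"y":0,"z":0.0003,"wx":0,"wy":0,"wz":0,"grip":0}
    - {"x":0,"y":0,"z":0,"wx":0,"wy":0,"wz":0,"grip":0}

```text
clock: 8.98
eef_pos: [573.7, -94.2, 137.7]
eef_rot: [-3.141, 0.001, -2.948]
wrist_force: [-0.5, -0.7, 13.4]
finger_gap: 13.6
```

play_rows:
  commands:
    - {"x":0,"y":0,"z":0,"wx":0,"wy":0,"wz":2,"grip":0}
    - {"x":0,"y":0,"z":0,"wx":0,"wy":0,"wz":3,"grip":0}
    - {"x":0,"y":0,"z":0,"wx":0,"wy":0,"wz":5,"grip":0}

```text
clock: 9.35
eef_pos: [573.7, -94.2, 137.7]
eef_rot: [-3.141, 0.001, -3.125]
wrist_force: [-1.4, -0.6, 13.6]
finger_gap: 13.6
```

play_rows:
  commands:
    - {"x":0,"y":0,"z":0,"wx":0,"wy":0,"wz":6,"grip":0}
    - {"x":0,"y":0,"z":0,"wx":0,"wy":0,"wz":6,"grip":0}
    - {"x":0,"y":0,"z":0,"wx":0,"wy":0,"wz":6,"grip":0}
    - {"x":0,"y":0,"z":0,"wx":0,"wy":0,"wz":2,"grip":0}

```text
clock: 9.85
eef_pos: [573.7, -94.2, 137.8]
eef_rot: [3.141, 0.002, 2.809]
wrist_force: [-2.3, -0.6, 13.9]
finger_gap: 13.7
```

```bash
python3 - <<'E'
from h import *
import pickle
s=manip.read_state(); print({k:np.round(s[k],4).tolist() for k in ("clock","joints","eef_pos","eef_rot","wrist_force","moment","finger_gap")})
p,d=manip.camera("wrist"); cv2.imwrite("pics/w5.png",p[:,:,::-1]); np.save("pics/w5.npy",d); pickle.dump(s,open("pics/w5.pkl","wb"))
E
```

```text
{'clock': 9.85, 'joints': [-0.2258, 0.4296, 1.5076, 0.0, 1.2029, -1.4639], 'eef_pos': [573.727, -94.2313, 137.7563], 'eef_rot': [3.1414, 0.0016, 2.8088], 'wrist_force': [-2.2853, -0.6483, 13.8813], 'moment': [-0.1505, 0.1589, 0.0303], 'finger_gap': 13.6632}
```

View pics/w5.png

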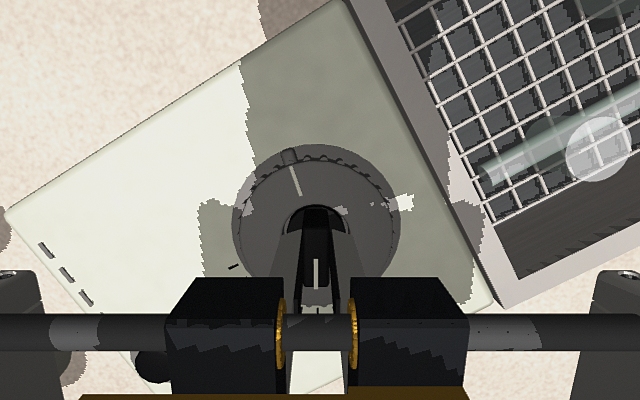

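The line is still centred between the fingers, and the ring turned in the picture together with the deck, so it hasn't moved. I'll finish the turn, 48.5° more.

play_rows:
  commands:
    - {"x":0,"y":0,"z":0,"wx":0,"wy":0,"wz":6,"grip":0}
    - {"x":0,"y":0,"z":0,"wx":0,"wy":0,"wz":6,"grip":0}
    - {"x":0,"y":0,"z":0,"wx":0,"wy":0,"wz":6,"grip":0}
    - {"x":0,"y":0,"z":0,"wx":0,"wy":0,"wz":6,"grip":0}
    - {"x":0,"y":0,"z":0,"wx":0,"wy":0,"wz":6,"grip":0}
    - {"x":0,"y":0,"z":0,"wx":0,"wy":0,"wz":6,"grip":0}
    - {"x":0,"y":0,"z":0,"wx":0,"wy":0,"wz":6,"grip":0}
    - {"x":0,"y":0,"z":0,"wx":0,"wy":0,"wz":4,"grip":0}
    - {"x":0,"y":0,"z":0,"wx":0,"wy":0,"wz":2.5,"grip":0}
    - {"x":0,"y":0,"z":0,"wx":0,"wy":0,"wz":0,"grip":0}

```text
clock: 11.15
eef_pos: [573.8, -94.3, 137.8]
eef_rot: [3.14, 0.001, 1.964]
wrist_force: [0.5, -1.4, 12.5]
finger_gap: 14.1
```

```bash
python3 - <<'E'
from meas import *
s=manip.read_state(); print({k:np.round(s[k],4).tolist() for k in ("clock","joints","eef_pos","eef_rot","wrist_force","moment","finger_gap")})
p,d=manip.camera("wrist"); cv2.imwrite("pics/w6.png",p[:,:,::-1]); np.save("pics/w6.npy",d); pickle.dump(s,open("pics/w6.pkl","wb"))
E
```

```text
{'clock': 11.15, 'joints': [-0.2259, 0.4296, 1.5075, -0.0001, 1.2027, -0.6189], 'eef_pos': [573.7775, -94.3413, 137.7598], 'eef_rot': [3.1402, 0.0011, 1.9638], 'wrist_force': [0.4603, -1.3975, 12.5444], 'moment': [-0.419, 0.028, -0.0514], 'finger_gap': 14.085}
```

View pics/w6.png

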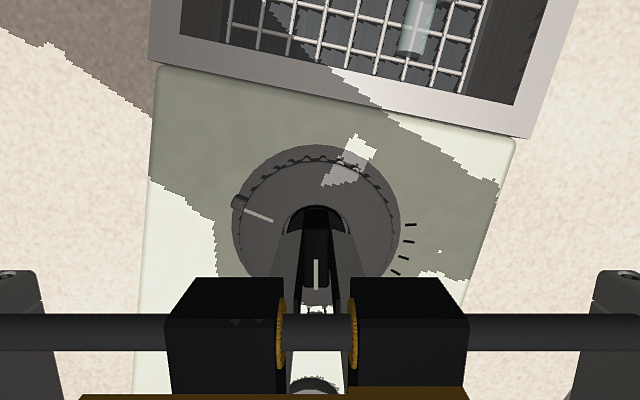

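play_rows:
  commands:
    - {"x":0,"y":0,"z":-0.001,"wx":0,"wy":0,"wz":0,"grip":0}
    - {"x":0,"y":0,"z":-0.0015,"wx":0,"wy":0,"wz":0,"grip":0}
    - {"x":0,"y":0,"z":-0.0015,"wx":0,"wy":0,"wz":0,"grip":0}
    - {"x":0,"y":0,"z":-0.001,"wx":0,"wy":0,"wz":0,"grip":0}
    - {"x":0,"y":0,"z":0,"wx":0,"wy":0,"wz":0,"grip":0}
    - {"x":0,"y":0,"z":0,"wx":0,"wy":0,"wz":0,"grip":0.16}
    - {"x":0,"y":0,"z":0,"wx":0,"wy":0,"wz":0,"grip":0.2}
    - {"x":0,"y":0,"z":0,"wx":0,"wy":0,"wz":0,"grip":0.3}
    - {"x":0,"y":0,"z":0,"wx":0,"wy":0,"wz":0,"grip":0.4}
    - {"x":0,"y":0,"z":0,"wx":0,"wy":0,"wz":0,"grip":0.4}

```text
clock: 12.45
eef_pos: [573.3, -94.1, 141.6]
eef_rot: [-3.141, -0.0, 1.965]
wrist_force: [-0.3, -0.5, -0.8]
finger_gap: 37.4
```

play_rows:
  commands:
    - {"x":0,"y":0,"z":-0.01,"wx":0,"wy":0,"wz":0,"grip":0.4}
    - {"x":0,"y":0,"z":-0.02,"wx":0,"wy":0,"wz":0,"grip":0.6}
    - {"x":0,"y":0,"z":-0.025,"wx":0,"wy":0,"wz":0,"grip":0.8}
    - {"x":0,"y":0,"z":-0.025,"wx":0,"wy":0,"wz":0,"grip":1}
    - {"x":0,"y":0,"z":-0.02,"wx":0,"wy":0,"wz":0,"grip":1}
    - {"x":0,"y":0,"z":0,"wx":0,"wy":0,"wz":0,"grip":1}
    - {"x":0,"y":0,"z":0,"wx":0,"wy":0,"wz":0,"grip":1}

```text
clock: 13.32
eef_pos: [573.1, -94.1, 241.0]
eef_rot: [-3.141, -0.0, 1.965]
wrist_force: [0.3, 0.1, 0.3]
finger_gap: 92.5
```

```bash
python3 - <<'E'
from meas import *
s=manip.read_state(); print({k:np.round(s[k],4).tolist() for k in ("clock","joints","eef_pos","eef_rot","wrist_force","moment","finger_gap")})
p,d=manip.camera("wrist"); cv2.imwrite("pics/w7.png",p[:,:,::-1]); np.save("pics/w7.npy",d); pickle.dump(s,open("pics/w7.pkl","wb"))
p=p[:,:,::-1].astype(int)
P=cloud(s,d); h=P[...,2]-110; V,U=np.mgrid[:400,:640]
near=np.linalg.norm(P[...,:2]-[573.4,-93.65],axis=2)
top=(near<20)&(h>46)&(h<53); q=P[top][:,:2]
print("bar",np.median(h[top]),cv2.minAreaRect(q.astype(np.float32)),line(q))
w=top&(p.min(2)>110); print("white",w.sum(),line(P[w][:,:2]))
m=(near>57)&(near<76)&(h>10)&(h<14)&(np.linalg.norm(P[...,:2]-[598.5,-154.2],axis=2)<12); q=P[m][:,:2]
c,v,_=line(q); print("blade",m.sum(),c,np.degrees(np.arctan2(c[1]+93.65,c[0]-573.4)),np.degrees(np.arctan2(v[1],v[0])))
b=(np.linalg.norm(P[...,:2]-[620.4,-218.2],axis=2)<17)&(h>19)&(h<25)&(p.max(2)<60);print(b.sum(), cv2.minEnclosingCircle(P[b][:,:2].astype(np.float32)) if b.any() else 0)
E
```

```text
{'clock': 13.325, 'joints': [-0.2258, 0.3459, 1.3781, -0.0, 1.4185, -0.6196], 'eef_pos': [573.0729, -94.1158, 240.9591], 'eef_rot': [-3.1409, -0.0005, 1.9645], 'wrist_force': [0.2971, 0.1219, 0.348], 'moment': [-0.025, -0.0859, -0.0595], 'finger_gap': 92.5207}
bar 49.27305008301707 ((573.5802001953125, -93.43445587158203), (13.620443344116211, 33.91160583496094), 22.39906883239746) (array([573.34227646, -92.94643775]), array([-0.38106484,  0.92454831]), array([4.03441012, 9.80486534]))
white 40 (array([ 576.95516278, -101.65363019]), array([-0.38445376,  0.92314425]), array([0.39996145, 4.82732666]))
blade 53 [ 598.82598588 -154.17064243] -67.21170687927022 112.99216148456155
0 0
```

View pics/w7.png

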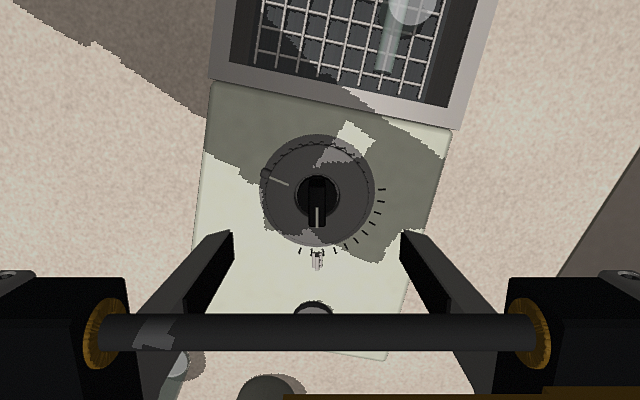

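The knob is back up (49.3 mm) and its line (-67.6°) points at the marker (-67.2°), at (317,258). Next I'll check the ring nib's bearing before and after.

```bash
python3 - <<'E'
from meas import *
C=np.array([573.45,-93.65])
for n in ("w2","w7"):
    s=pickle.load(open(f"pics/{n}.pkl","rb"));p=cv2.imread(f"pics/{n}.png").astype(int);d=np.load(f"pics/{n}.npy")
    P=cloud(s,d);h=P[...,2]-110; r=np.linalg.norm(P[...,:2]-C,axis=2)
    m=(r>48)&(r<54)&(h>14)&(h<18); q=P[m][:,:2].mean(0)-C
    print(n,m.sum(),"nib",np.degrees(np.arctan2(q[1],q[0])))
    a=np.degrees(np.arctan2(P[...,1]-C[1],P[...,0]-C[0])); 
    w=(r>26)&(r<40)&(abs(h-15.5)<2.5)&((abs(a)>160))
    g=p.min(2); t=w&(g>np.median(g[w])+35); q=P[t][:,:2].mean(0)-C; print(" line",t.sum(),np.degrees(np.arctan2(q[1],q[0])))
E
```

```text
w2 1 nib -178.98220416900395
 line 27 179.24899043319016
w7 1 nib 178.93873694922144
 line 30 179.47081235182475
```

The ring is unchanged to within 0.2°. Now to the button, with the fingers shut.

play_rows:
  commands:
    - {"x":-0.013,"y":-0.001,"z":0,"wx":0,"wy":0,"wz":0,"grip":0.7}
    - {"x":-0.03,"y":-0.001,"z":0,"wx":0,"wy":0,"wz":0,"grip":0.4}
    - {"x":-0.03,"y":-0.001,"z":0,"wx":0,"wy":0,"wz":0,"grip":0.2}
    - {"x":-0.03,"y":-0.001,"z":0,"wx":0,"wy":0,"wz":0,"grip":0}
    - {"x":-0.02,"y":0,"z":0.01,"wx":0,"wy":0,"wz":0,"grip":0}
    - {"x":-0.0095,"y":0,"z":0.02,"wx":0,"wy":0,"wz":0,"grip":0}
    - {"x":0,"y":0,"z":0.025,"wx":0,"wy":0,"wz":0,"grip":0}
    - {"x":0,"y":0,"z":0.025,"wx":0,"wy":0,"wz":0,"grip":0}
    - {"x":0,"y":0,"z":0.015,"wx":0,"wy":0,"wz":0,"grip":0}
    - {"x":0,"y":0,"z":0,"wx":0,"wy":0,"wz":0,"grip":0}
    - {"x":0,"y":0,"z":0,"wx":0,"wy":0,"wz":0,"grip":0}
  squeeze: 10

```text
clock: 14.75
eef_pos: [620.8, -218.1, 147.5]
eef_rot: [3.141, 0.001, 1.965]
wrist_force: [0.3, 0.2, -0.0]
finger_gap: 0.2
```

```bash
python3 - <<'E'
from meas import *
s=manip.read_state(); print({k:np.round(s[k],4).tolist() for k in ("clock","eef_pos","eef_rot","wrist_force","finger_gap")})
p,d=manip.camera("wrist"); cv2.imwrite("pics/w8.png",p[:,:,::-1])
E
```

```text
{'clock': 14.75, 'eef_pos': [620.8265, -218.062, 147.5118], 'eef_rot': [3.1407, 0.0009, 1.9648], 'wrist_force': [0.2554, 0.1637, -0.0098], 'finger_gap': 0.179}
```

View pics/w8.png

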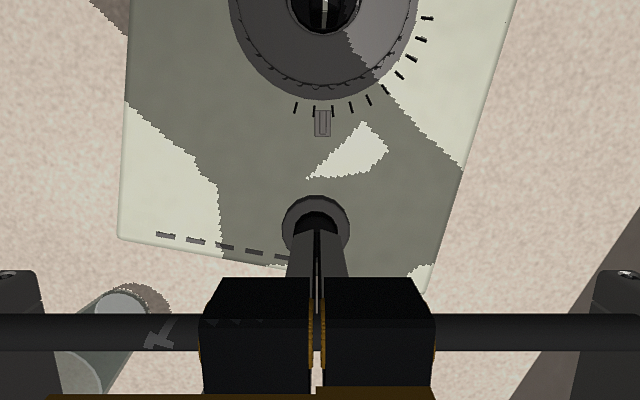

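The fingers are centred over the button at (316,230), and the line lies along the marker at column 322. Now the press.

play_rows:
  commands:
    - {"x":0,"y":0,"z":0.008,"wx":0,"wy":0,"wz":0,"grip":0}
    - {"x":0,"y":0,"z":0.005,"wx":0,"wy":0,"wz":0,"grip":0}
    - {"x":0,"y":0,"z":0.003,"wx":0,"wy":0,"wz":0,"grip":0}
    - {"x":0,"y":0,"z":0.002,"wx":0,"wy":0,"wz":0,"grip":0}
    - {"x":0,"y":0,"z":0.0015,"wx":0,"wy":0,"wz":0,"grip":0}
    - {"x":0,"y":0,"z":0.001,"wx":0,"wy":0,"wz":0,"grip":0}
    - {"x":0,"y":0,"z":0,"wx":0,"wy":0,"wz":0,"grip":0}

```text
clock: 15.68
eef_pos: [620.4, -218.0, 126.4]
eef_rot: [3.142, 0.0, 1.965]
wrist_force: [-4.1, 1.3, 4.7]
finger_gap: 0.1
```

play_rows:
  commands:
    - {"x":0,"y":0,"z":0.0007,"wx":0,"wy":0,"wz":0,"grip":0}
    - {"x":0,"y":0,"z":0.0005,"wx":0,"wy":0,"wz":0,"grip":0}
    - {"x":0,"y":0,"z":0,"wx":0,"wy":0,"wz":0,"grip":0}

```text
clock: 16.05
eef_pos: [620.5, -218.1, 126.2]
eef_rot: [3.141, 0.001, 1.965]
wrist_force: [-6.2, 2.5, 11.1]
finger_gap: 0.9
```

play_rows:
  commands:
    - {"x":0,"y":0,"z":0.0007,"wx":0,"wy":0,"wz":0,"grip":0}
    - {"x":0,"y":0,"z":0.0005,"wx":0,"wy":0,"wz":0,"grip":0}
    - {"x":0,"y":0,"z":0,"wx":0,"wy":0,"wz":0,"grip":0}

```text
clock: 16.42
eef_pos: [620.6, -218.1, 126.0]
eef_rot: [3.141, 0.001, 1.965]
wrist_force: [-10.6, 3.9, 19.3]
finger_gap: 0.3
```

The button is hard on its stop (z stalled at 126.0, 19 N). I'll release it and back off.

play_rows:
  commands:
    - {"x":0,"y":0,"z":-0.003,"wx":0,"wy":0,"wz":0,"grip":0}
    - {"x":0,"y":0,"z":-0.005,"wx":0,"wy":0,"wz":0,"grip":0}
    - {"x":0,"y":0,"z":-0.02,"wx":0,"wy":0,"wz":0,"grip":0}
    - {"x":0,"y":0,"z":-0.03,"wx":0,"wy":0,"wz":0,"grip":0}
    - {"x":0,"y":0,"z":-0.03,"wx":0,"wy":0,"wz":0,"grip":0}
    - {"x":0.03,"y":0,"z":-0.02,"wx":0,"wy":0,"wz":0,"grip":0}
    - {"x":0.04,"y":0,"z":0,"wx":0,"wy":0,"wz":0,"grip":0}
    - {"x":0.04,"y":0,"z":0,"wx":0,"wy":0,"wz":0,"grip":0.3}
    - {"x":0.02,"y":0,"z":0,"wx":0,"wy":0,"wz":0,"grip":0.6}
    - {"x":0,"y":0,"z":0,"wx":0,"wy":0,"wz":0,"grip":1}
    - {"x":0,"y":0,"z":0,"wx":0,"wy":0,"wz":0,"grip":1}
    - {"x":0,"y":0,"z":0,"wx":0,"wy":0,"wz":0,"grip":1}

```text
clock: 17.92
eef_pos: [570.8, -99.0, 231.4]
eef_rot: [-3.141, -0.0, 1.963]
wrist_force: [0.4, 0.0, 0.1]
finger_gap: 47.1
```

```bash
python3 - <<'E'
from meas import *
s=manip.read_state(); print({k:np.round(s[k],4).tolist() for k in ("clock","eef_pos","eef_rot","wrist_force","finger_gap")})
p,d=manip.camera("wrist"); cv2.imwrite("pics/w9.png",p[:,:,::-1])
t,_=manip.camera("top"); cv2.imwrite("pics/t9.png",t[:,:,::-1])
p=p[:,:,::-1].astype(int)
C=np.array([573.45,-93.65]);P=cloud(s,d); h=P[...,2]-110; r=np.linalg.norm(P[...,:2]-C,axis=2)
top=(r<20)&(h>46)&(h<53); q=P[top][:,:2]
print("bar",np.median(h[top]),cv2.minAreaRect(q.astype(np.float32)))
a=np.degrees(np.arctan2(P[...,1]-C[1],P[...,0]-C[0])); w=(r>26)&(r<40)&(abs(h-15.5)<2.5)&(abs(a)>160)
g=p.min(2); t=w&(g>np.median(g[w])+35); q=P[t][:,:2].mean(0)-C; print("ring line",t.sum(),np.degrees(np.arctan2(q[1],q[0])))
m=(np.linalg.norm(P[...,:2]-[598.5,-154.2],axis=2)<12)&(h>10)&(h<14)&(r>57)
q=P[m][:,:2].mean(0)-C;print("blade",m.sum(),np.degrees(np.arctan2(q[1],q[0])))
b=np.linalg.norm(P[...,:2]-[620.4,-218.2],axis=2)<11;print("btn",b.sum(),np.median(h[b]) if b.any() else 0)
E
```

```text
{'clock': 17.925, 'eef_pos': [570.8474, -98.981, 231.4067], 'eef_rot': [-3.1413, -0.0002, 1.9635], 'wrist_force': [0.353, 0.0448, 0.1003], 'finger_gap': 47.131}
bar 49.29323922881838 ((573.853271484375, -93.46395111083984), (13.696123123168945, 34.313514709472656), 22.376846313476562)
ring line 36 179.32845795522618
blade 67 -67.17589992865977
btn 0 0
```

View pics/t9.png

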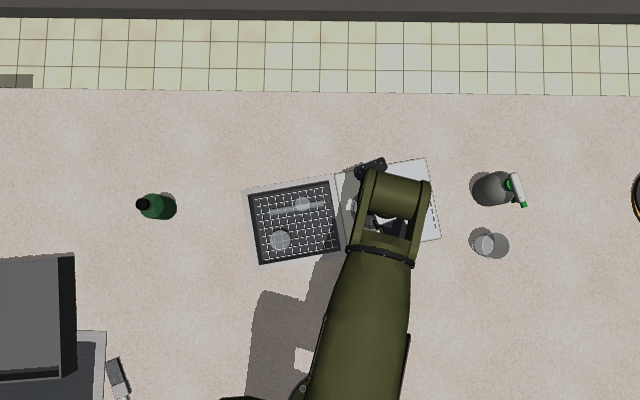

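View pics/w9.png

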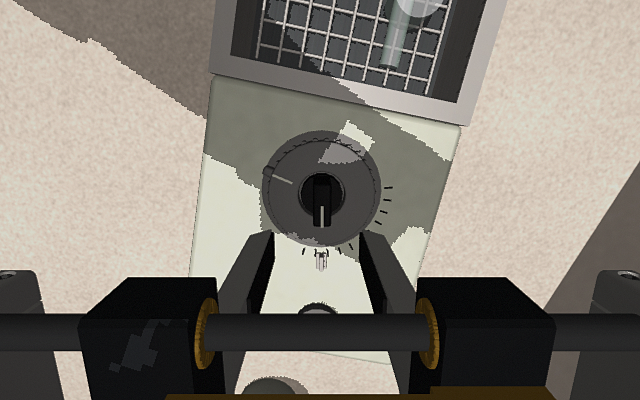

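The bar's line at (322,215) points at the marker at (321,262), and the ring nib is still at (268,172). In the top view the bottles and beaker stand where they did. Handing in.

```bash
python3 -c "
from cell import manip
print(manip.sign_off())"
```

```text
the job is handed in; nothing more can be done
None
```

The wash time is set, the start button has been pressed, and the job was handed in at about 18 s.

- **Knob:** I gripped the bar and pushed it down to its stop, 4.5 mm down, with about 13.5 N of push in all. Keeping it down, I turned it 78.5° clockwise and let it up.
    - It sprang back to its rest height.
    - Its line now points at -67.6° and the marker measures -67.2°, so they agree to about 0.4°.
- **Temperature ring:** its line measured 179.2° before and 179.3° after, so it did not move.
- **Start button:** I pressed it until it stopped, 6 mm down at 19 N, then released it. The gripper hid the button in the last picture, so I did not see it spring back. The tool was well clear and the wrist force was back to about zero.
- **Everything else:** the bottles and the beaker look unmoved in the final top view.

My first two move calls were refused because the rows left out some values. Nothing moved on those calls.

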